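# Tap the egg cup home in its saucer

## Task

The boiled egg has been put on the breakfast tray with its egg cup standing off-centre on the ledge of the saucer, where it would slide off when the tray is carried. With light taps or slow pushes of the fingertips against the cup, slide it inward until its foot drops fully and level into the round well in the middle of the saucer. Do not grip, lift or tip the cup, keep the egg in it, leave the saucer about where it stands and the glass, spoon and seasoning jar alone.

Things in the scene. Friction and masses are not known exactly. Their poses are not given: they have to be found in the camera images.
- saucer: round cream-white saucer, loose on the black tray, 133 mm across, 0.36 kg; origin at the centre of its underside, z up, 9 mm above the worktop. A flat ledge 7 mm above the origin runs round the well out to 48 mm from the centre, then a lip rises to 12 mm at the rim. Round, so its yaw means nothing.
- well (a point): centre of the floor of the saucer's round well, 4.5 mm above the saucer's origin. The well is 48.6 mm across and 2.5 mm deep below the ledge; the cup's foot has about 3 mm of play all round in it.
- egg_cup: loose cream-white egg cup, round, 38 mm high, about 0.11 kg; origin at the centre of the underside of its foot, z up. Foot 42 mm across, 4 mm thick; narrow waist. Starts upright on the ledge, centre 26 to 31 mm from the well's centre in any direction. Its origin is 7 mm above the saucer's on the ledge, 4.5 mm when home; going in, it leans about 3 degrees until the rear edge of the foot drops.
- cup_rim (a point): centre of the egg cup's mouth, 38 mm above its origin. The bowl, 47 mm across from 15 mm below this point up to it, is the widest part, so an upright finger touches it there. Pushed there slowly (25 mm/s) the cup slides on the glaze (friction about 0.35); pushed fast (0.3 m/s) it topples as its foot meets the far wall of the well.
- egg_middle (a point): middle of the boiled egg (brown, 42 mm across, 55 mm high, 58 g) that sits loose in the egg cup, point up; this point is about 45 mm above the egg cup's origin, and the top of the egg about 73 mm above it.
- glass: upturned clear drinking glass on the tray, 73 mm across, 94 mm high, origin at the centre of its underside; to be left alone. Its place and the saucer's may be swapped (left or right half of the tray).
- egg_spoon: small steel egg spoon with a round bowl, 122 mm long, 13 mm high, lying on the tray along its near edge; origin under its middle; to be left alone.
- seasoning_jar: seasoning jar with a dark lid, 44 mm across, 105 mm high, on the worktop behind the tray, origin at the centre of its underside; to be left alone.
- tray: flat black tray, 250 x 360 x 9 mm (its long side, y, runs left to right), does not move; origin at the centre of its underside, on the worktop.
There are look-alikes about, which are no part of the job. What is shaped like the part that bears egg_middle but pink is not meant.

How it is judged:
At the end, for the whole second after the job is handed in: The egg cup's foot rests on the floor of the saucer's well: its centre within 5 mm of the saucer's centre and within 1.2 mm of the well floor's height, tilted less than 2 degrees, with the egg still sitting in it and cup and saucer at rest (horizontal distance between egg_cup and saucer below 0.005 m and z of egg_cup in the frame of saucer below 0.0057 m and angle between egg_cup's own z axis and vertical below 0.035 rad and angle between saucer's own z axis and vertical below 0.03 rad and z of egg_middle in the frame of egg_cup above 0.035 m and distance between egg_middle and egg_cup below 0.055 m and linear speed of each of egg_cup, saucer below 0.01 m/s); the robot touches nothing.
It fails at once if the egg cup is lifted off the saucer, tipped by more than 17 degrees, or knocked out over the saucer's lip (z of egg_cup in the frame of saucer above 0.018 m or angle between egg_cup's own z axis and vertical above 0.3 rad or horizontal distance between egg_cup and saucer above 0.055 m).
It fails at once if the egg comes out of the cup (distance between egg_middle and egg_cup above 0.06 m).
It fails at once if the cup is struck hard or gripped (more than 15 N) (contact force between the fingers and egg_cup above 15 N).
It fails at once if the saucer is pushed more than 25 mm from its place (distance of saucer from where it was at the start of the episode above 0.025 m).
It fails at once if the glass, the spoon or the jar is moved by more than 15 mm (distance of any of glass, egg_spoon, seasoning_jar from where it was at the start of the episode above 0.015 m).
It also fails if it takes over 45 s, if anything falls off the work surface, if the arm or the gripper's body presses on something with over 40 N, if the wrist force passes 120 N, or if a joint passes its speed limit or range.

## Robot

A 6-joint arm with a two-finger parallel gripper is mounted at the origin on a cart in front of the work surface, level with it; the furniture and walls round the work are solid. World frame = base frame: x ahead of the robot, y to its left, z up, the work surface at z = 0. Lengths are in m, angles in rad, forces in N, time in s.
With the tool pointing down it reaches from about 0.275 to 0.975 m from the base axis. Payload 8.4 kg.
Tool frame: the origin (TCP) lies on the centre line of the jaws, within the pads' length; the fingertips stand 11 mm ahead of it and the grasp point (between the pads) lies 8 mm behind it; z points along the fingers, y is the line along which they close (so a half turn about z gives the same grasp; the last joint's range is limited). The gripper opens to 92 mm and grips with 3 to 60 N. Pads are 20 mm wide; open, the fingers measure 128 mm over their backs; the gripper's body (75 mm by 189 mm) begins 69 mm behind the grasp point.
Start: joints at [1.231, 0.353, 1.633, -0, 1.155, -0.002], TCP at [0.207, 0.59, 0.226] pointing down, gripper open.
Joint ranges: [-2.63, 2.63], [-0.92, 2.1], [0.06, 2.66], [-1.3, 4.44], [0, 2.69], [-3.02, 3.02]. Speed limits (rad/s): [2.22, 2.22, 2.79, 3.14, 3.14, 3.14].

## Interface

Orientations are given as a unit quaternion [w, x, y, z].
In Python, from cell import manip gives the robot as it stands.
- The arm moves only by the tool arm_command, never from a script. Its argument "increments" is a list of rows, each a list of 2 entries, a list of its own where there are three numbers: the shift along the world's x, y, z in mm, then the turn about the world's z in degrees. A call has 1 to 12 rows; each row is the pose to reach, as a shift and turn from the pose commanded when the call began; what a row does not reach only later rows make up. A row lasts 1/12 s, in which the tool goes at most 41.7 mm and 7.16 degrees, less where a joint would pass 70% of its speed; a pose out of reach is approached as far as the arm can. A call with a gripper value outside its range is refused whole. "claw" is the closure, from 0 (fully open) to 1 (shut), set as the call begins (left out, the last holds). The fingers move at their own pace and stop on an object; the grip force is fixed at half the most. Time passes only in rows, so rows that repeat a pose let the fingers close. It gives the time, the measured TCP pose, the force, the opening and the grip force at its end, in the units of the state.
- manip.state(): the state, without advancing time (a new reading comes with each control period).
- manip.read_camera(name): name is "side" or "top" or "wrist"; returns the picture (384x512x3 uint8, blue, green, red); there is no depth.
- manip.get_calibration(name): a dict with "vertical_fov" (degrees; the focal length in pixels is half the picture's height over the tangent of half this angle, whatever the lens; pixels are square), "cx", "cy" (the principal point, pixels), "k1" (the pictures are not rectified: a ray, as slopes to the right and down, at radius r is drawn at 1 + k1 r^2 times it, then the intrinsics apply), "R" (3x3) and "t" (3): a world point X has camera coordinates R X + t. Camera axes: x right, y down, z forward; pixel columns grow to the right and rows downward; lengths in m; the calibration is good to about 2 mm. A picture is of the moment at which its call begins: read the wrist's pose just before it. get_calibration takes no time and is no camera call; for the wrist camera it gives the pose at the moment of the call.
- manip.job_done(): hands the job in; it is judged then, once.
The state is a dict: "clock": time; "joint_positions": joint angles; "qd": joint speeds; "joint_efforts": joint torques, N m; "tcp_pos": TCP position; "ee_rot": TCP orientation; "ft_force": force on the tool from outside, world axes, zero at the start; "ft_torque": the same for the moment, N m; "opening": finger opening in m; "grasp_force": force on a finger pad.
Only numpy, scipy, OpenCV 4.12 (cv2) and the standard library are available. Lean on these libraries where they do the work, as an engineer would, in place of code of your own. Each camera call takes 0.05 s, during which the arm holds its last target. There are 200 camera calls.

## Working session

There is one attempt and no reset: what is moved stays moved. The work goes in short steps, Python scripts to look and compute and a tool call to move; the robot and the scene stay as the last step left them, time stands still between calls to the robot, and variables do not carry over. Pictures are saved under pics/ and viewed, at most 10 in all, crops included, and the job is handed in when it is done.

Besides the shell and the picture viewer there is one more tool, called after "Emit:" as name(argument=value, ...) on one line, values as JSON. arm_command: Moves the arm, as the interface text tells. Its arguments: {"type":"object","properties":{"increments":{"type":"array"},"claw":{"type":"number"}},"required":["increments"]}

```bash
ls; mkdir -p pics
cat > h.py <<'E'
import numpy as np, cv2
from cell import manip
def ray(c,u,v):
    f=192/np.tan(np.radians(c["vertical_fov"])/2)
    d=np.array([(u-c["cx"])/f,(v-c["cy"])/f]); s=d.copy()
    for _ in range(20): s=d/(1+c["k1"]*(s@s))
    R=np.array(c["R"]);t=np.array(c["t"])
    return -R.T@t, R.T@np.array([s[0],s[1],1])
def onz(c,u,v,z):
    o,d=ray(c,u,v); return o+d*(z-o[2])/d[2]
def proj(c,X):
    f=192/np.tan(np.radians(c["vertical_fov"])/2)
    p=np.array(c["R"])@np.array(X)+np.array(c["t"]); s=p[:2]/p[2]
    s=s*(1+c["k1"]*(s@s)); return s*f+[c["cx"],c["cy"]]
E
python3 - <<'E'
from h import *
for n in ("top","side"):
    im=manip.read_camera(n); cv2.imwrite(f"pics/{n}0.png",im)
    c=manip.get_calibration(n); print(n,{k:np.round(v,3).tolist() for k,v in c.items()})
a=cv2.imread("pics/top0.png");b=cv2.imread("pics/side0.png")
cv2.imwrite("pics/both.png",cv2.resize(np.vstack([a,b]),None,fx=.78,fy=.78))
s=manip.state();print(s["clock"],s["tcp_pos"],s["ee_rot"],s["opening"])
E
```

```text
pics
top {'vertical_fov': 45.539, 'cx': 255.852, 'cy': 187.159, 'k1': -0.179, 'R': [[0.018, -1.0, -0.001], [-0.983, -0.018, -0.182], [0.182, 0.004, -0.983]], 't': [0.167, 0.523, 0.959]}
side {'vertical_fov': 42.278, 'cx': 257.033, 'cy': 191.672, 'k1': -0.166, 'R': [[-0.971, -0.238, -0.015], [-0.09, 0.423, -0.902], [0.221, -0.874, -0.432]], 't': [0.569, 0.023, 1.256]}
0.1 [0.20698588 0.58928379 0.22495418] [-9.28217668e-05  1.68091050e-01  9.85771284e-01 -6.05288230e-04] 0.09186879968069345
```

View pics/top0.png

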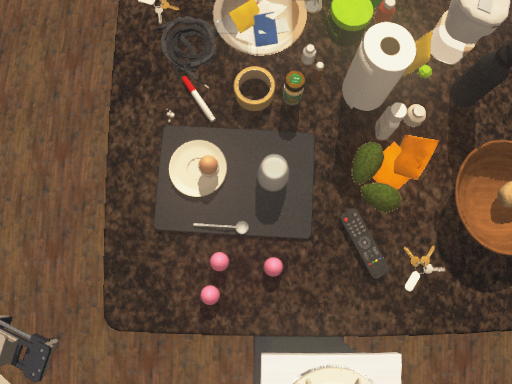

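View pics/side0.png

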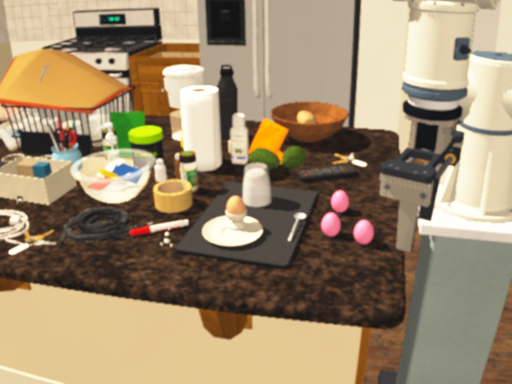

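Top view: the saucer is at (198,168), the brown egg in its cup at (208,165) and the glass at (273,173). The spoon is at (220,227) and the jar at about (293,87). Possible mix-ups for the egg are the pink eggs at (219,261), (273,267) and (210,295), and the brown one in the bowl at (507,193). I choose the brown one on the saucer at (208,165), and will check it in a crop.

Run:
```python
from h import *
for n,(u0,v0,u1,v1) in {"top":(155,125,320,240),"side":(180,170,340,265)}.items():
    im=cv2.imread(f"pics/{n}0.png");c=manip.get_calibration(n)
    hsv=cv2.cvtColor(im,cv2.COLOR_BGR2HSV)
    roi=np.zeros(im.shape[:2],np.uint8)
    if n=="top": roi[135:200,163:232]=255
    else: roi[190:250,195:268]=255
    egg=cv2.inRange(hsv,(3,85,70),(22,255,255))&roi
    bright=(cv2.inRange(hsv,(0,0,110),(180,255,255))|egg)&roi
    for nm,m,z in (("egg",egg,.066),("saucer",bright,.021)):
        cs,_=cv2.findContours(m,cv2.RETR_EXTERNAL,cv2.CHAIN_APPROX_NONE)
        k=max(cs,key=cv2.contourArea); e=cv2.fitEllipse(k); 
        print(n,nm,cv2.contourArea(k),np.round(e[0],1),np.round(e[1],1),cv2.boundingRect(k),np.round(onz(c,*e[0],z),4))
        if nm=="saucer" and n=="top":
            P=np.array([onz(c,*p[0],z)[:2] for p in k]); A=np.c_[2*P,np.ones(len(P))]
            s=np.linalg.lstsq(A,(P**2).sum(1),rcond=None)[0]; print("circ",s[:2],np.sqrt(s[2]+s[:2]@s[:2]))
    cv2.imwrite(f"pics/{n}c.png",cv2.resize(im[v0:v1,u0:u1],(500,int(500*(v1-v0)/(u1-u0))),interpolation=cv2.INTER_CUBIC))
c=manip.get_calibration("top")
print("glass base~",onz(c,273,173,.1),"jar",onz(c,294,80,.1), "spoon",onz(c,220,227,.015))
a=cv2.imread("pics/topc.png");b=cv2.imread("pics/sidec.png");cv2.imwrite("pics/crop.png",np.vstack([a,b])[:600])
```

```text
top egg 269.5 [208.  164.6] [18.2 19. ] (199, 155, 19, 20) [0.5645 0.2815 0.066 ]
top saucer 2592.5 [197.3 167.7] [56.4 58.6] (168, 139, 59, 58) [0.5675 0.3108 0.021 ]
circ [0.56834488 0.31115591] 0.06683260724139123
side egg 300.5 [235. 205.] [19. 21.] (225, 195, 21, 20) [0.5671 0.278  0.066 ]
side saucer 2320.0 [236.8 220.9] [46.8 72.7] (201, 190, 67, 57) [0.5669 0.2695 0.021 ]
glass base~ [0.54079659 0.14031482 0.1       ] jar [0.75196846 0.09591653 0.1       ] spoon [0.43328056 0.25496249 0.015     ]
```

View pics/crop.png

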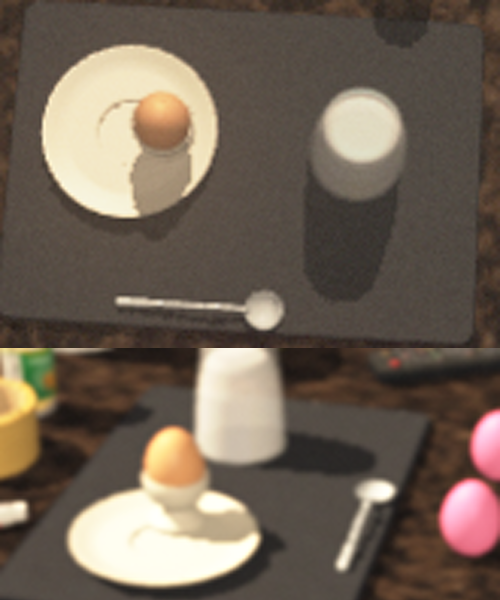

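The crop confirms the brown egg in the white cup at the saucer's right (-y) side, with the empty well ring just left of it. The push is therefore about +y. I'll use two part-open fingers as a cradle and move to a hover on the -y side.

Emit:
arm_command(increments=[[[30, -30, 0], -6], [[60, -60, 0], -12], [[90, -90, 0], -18], [[119, -123, 0], -24], [[148, -154, 0], -30], [[177, -185, 0], -36], [[206, -215, 0], -42], [[235, -246, 0], -48], [[264, -277, 0], -54], [[293, -308, 0], -60], [[322, -338, 0], -66], [[350, -369, 0], -71]], claw=0.73)

```text
clock: 1.1
tcp_pos: [0.5523, 0.2252, 0.2254]
ee_rot: [-0.0, 0.711, 0.703, -0.0]
ft_force: [0.6, 0.5, -0.5]
opening: 0.025
grasp_force: 0.0
```

Emit:
arm_command(increments=[[[0, 0, 0], 0], [[0, 0, 0], 0], [[0, 0, 0], 0], [[0, 0, 0], 0]])

```text
clock: 1.43
tcp_pos: [0.5503, 0.228, 0.2253]
ee_rot: [-0.0, 0.709, 0.706, -0.0]
ft_force: [-0.6, -0.4, 0.2]
opening: 0.0248
grasp_force: 0.0
```

Run:
```python
from h import *
s=manip.state();print(s["clock"],s["tcp_pos"],s["ee_rot"],s["opening"])
c=manip.get_calibration("wrist");im=manip.read_camera("wrist");cv2.imwrite("pics/w1.png",im)
import pickle;pickle.dump(c,open("w1.pkl","wb"))
print({k:np.round(v,3).tolist() for k,v in c.items()})
```

```text
1.4333 [0.55030369 0.22795454 0.22532126] [-3.33211273e-04  7.08651240e-01  7.05558805e-01 -2.84781420e-04] 0.024821446241595938
{'vertical_fov': 61.607, 'cx': 256.937, 'cy': 190.255, 'k1': -0.054, 'R': [[1.0, -0.003, -0.002], [-0.003, -0.966, 0.259], [-0.003, -0.259, -0.966]], 't': [-0.548, 0.194, 0.453]}
```

View pics/w1.png

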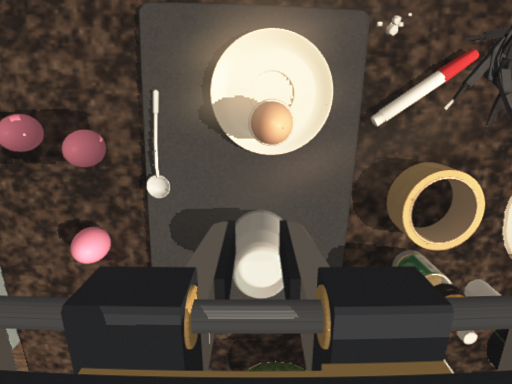

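The wrist view shows the saucer at (271,91), the egg at (272,122), the well ring near (274,88), and the glass between the fingers' images at (260,265). Next I measure from here.

Run:
```python
from h import *
import pickle
c=pickle.load(open("w1.pkl","rb"));im=cv2.imread("pics/w1.png");hsv=cv2.cvtColor(im,cv2.COLOR_BGR2HSV)
roi=np.zeros(im.shape[:2],np.uint8);roi[22:162,205:340]=255
egg=cv2.inRange(hsv,(3,90,60),(22,255,255))&roi
br=cv2.inRange(hsv,(0,0,85),(180,255,255))&roi
for nm,m,zs in (("egg",egg,(.061,)),("saucer",br,(.021,))):
    k=max(cv2.findContours(m,cv2.RETR_EXTERNAL,cv2.CHAIN_APPROX_NONE)[0],key=cv2.contourArea)
    for z in zs:
        P=np.array([onz(c,*p[0],z)[:2] for p in cv2.convexHull(k)]); A=np.c_[2*P,np.ones(len(P))]
        s=np.linalg.lstsq(A,(P**2).sum(1),rcond=None)[0]; r=np.sqrt(s[2]+s[:2]@s[:2])
        print(nm,z,s[:2].round(4),r.round(4),np.abs(np.hypot(*(P-s[:2]).T)-r).max().round(4))
for u in [(235,205),(287,235),(260,250)]: print(onz(c,*u,.09))
cv2.imwrite("pics/w1c.png",cv2.resize(im[20:165,200:345],(580,580),interpolation=cv2.INTER_CUBIC))
```

```text
egg 0.061 [0.5639 0.2846] 0.0204 0.0005
saucer 0.021 [0.5802 0.3259] 0.0935 0.014
[0.52816846 0.20840962 0.09      ]
[0.57899969 0.1770971  0.09      ]
[0.55224194 0.16094998 0.09      ]
```

View pics/w1c.png

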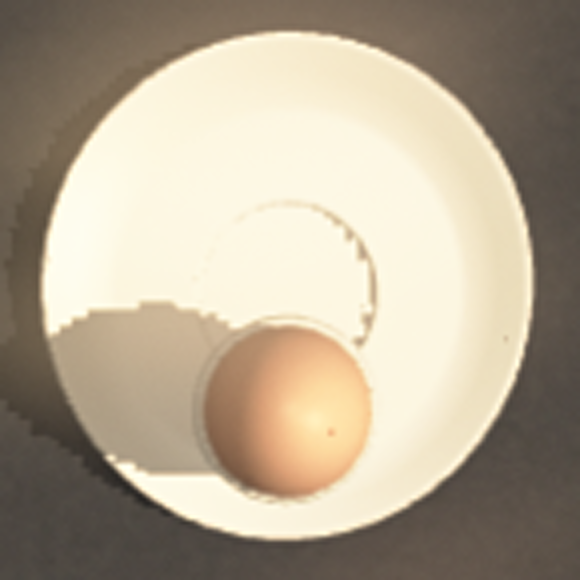

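Run:
```python
from h import *
import pickle
c=pickle.load(open("w1.pkl","rb"))
q=lambda x,y,z: onz(c,200+x/4-.4,20+y/4-.4,z).round(4)
print("saucer LRTB",q(41,285,.021),q(533,285,.021),q(287,30,.021),q(287,540,.021))
print("well R T",q(376,290,.016),q(288,202,.016))
print("rim L T B R",q(194,410,.054),q(284,315,.054),q(284,502,.054),q(374,410,.054))
print("cam",ray(c,0,0)[0])
```

```text
saucer LRTB [0.4982 0.317  0.021 ] [0.6325 0.3167 0.021 ] [0.5649 0.3813 0.021 ] [0.5658 0.2466 0.021 ]
well R T [0.5901 0.3155 0.016 ] [0.5656 0.3387 0.016 ]
rim L T B R [0.5406 0.2849 0.054 ] [0.5632 0.3082 0.054 ] [0.5635 0.2615 0.054 ] [0.5862 0.2848 0.054 ]
cam [0.55020173 0.30259085 0.38616907]
```

The saucer centre is at about (0.565, 0.314) and the cup at about (0.5635, 0.285), so the push is 29 mm in +y and 2 mm in +x. I go down 40 mm behind the cup.

Emit:
arm_command(increments=[[[4, -2, -5], 0], [[8, -4, -15], 0], [[13, -5, -30], 0], [[13, -5, -46], 0], [[13, -5, -63], 0], [[13, -5, -80], 0], [[13, -5, -97], 0], [[13, -5, -114], 0], [[13, -5, -131], 0], [[13, -5, -148], 0], [[13, -5, -162], 0], [[13, -5, -170], 0]])

```text
clock: 2.48
tcp_pos: [0.563, 0.2219, 0.053]
ee_rot: [-0.001, 0.709, 0.705, -0.001]
ft_force: [-0.1, 0.2, 0.5]
opening: 0.0251
grasp_force: 0.0
```

Emit:
arm_command(increments=[[[0, 0, 0], 0], [[0, 0, 0], 0], [[0, 0, 0], 0]])

```text
clock: 2.73
tcp_pos: [0.5648, 0.2224, 0.0562]
ee_rot: [0.0, 0.709, 0.705, 0.0]
ft_force: [1.1, 0.9, 0.0]
opening: 0.0251
grasp_force: 0.0
```

Run:
```python
from h import *
s=manip.state();print(s["clock"],s["tcp_pos"],s["ee_rot"],s["opening"],s["ft_force"])
im=manip.read_camera("wrist");cv2.imwrite("pics/w2.png",im)
import pickle;pickle.dump(manip.get_calibration("wrist"),open("w2.pkl","wb"))
```

```text
2.7333 [0.56475031 0.22238536 0.05615205] [1.98913938e-04 7.09175768e-01 7.05031565e-01 4.28007512e-04] 0.02508056709823092 [1.14361377 0.92603589 0.01353531]
```

View pics/w2.png

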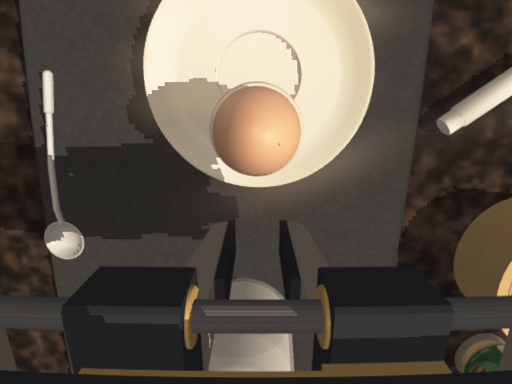

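The wrist view shows the cup rim centred at column 256, the well at 258 and the finger gap at 257, so they line up. I approach, then push slowly straight in +y.

Emit:
arm_command(increments=[[[0, 5, 0], 0], [[0, 11, 0], 0], [[0, 17, 0], 0], [[0, 21, 0], 0], [[0, 24, 0], 0], [[0, 26, 0], 0], [[0, 28, 0], 0], [[0, 30, 0], 0], [[0, 32, 0], 0], [[0, 34, 0], 0], [[0, 36, 0], 0], [[0, 38, 0], 0]])

```text
clock: 3.78
tcp_pos: [0.5644, 0.2601, 0.0556]
ee_rot: [0.0, 0.709, 0.705, -0.0]
ft_force: [0.0, -0.2, 1.4]
opening: 0.0247
grasp_force: 0.7
```

```bash
cat > m.py <<'E'
from h import *
import sys
s=manip.state();print(s["clock"],s["tcp_pos"],s["ft_force"],s["opening"])
c=manip.get_calibration("wrist");im=manip.read_camera("wrist");cv2.imwrite(f"pics/{sys.argv[1]}.png",im)
hsv=cv2.cvtColor(im,cv2.COLOR_BGR2HSV)
egg=cv2.inRange(hsv,(3,90,60),(22,255,255));egg[230:]=0;egg[:,:150]=0;egg[:,380:]=0
k=max(cv2.findContours(egg,cv2.RETR_EXTERNAL,cv2.CHAIN_APPROX_NONE)[0],key=cv2.contourArea)
e=cv2.minEnclosingCircle(k);print("egg px",e,onz(c,*e[0],.061))
E
python3 m.py w3
```

```text
3.7833 [0.56435651 0.26011359 0.05561971] [ 0.02978454 -0.19239052  1.41479194] 0.024698675223916933
egg px ((258.79339599609375, 192.0824737548828), 43.08184814453125) [0.56482104 0.29208614 0.061     ]
```

Contact is made and the cup is sliding. I continue slowly.

Emit:
arm_command(increments=[[[0, 2, 0], 0], [[0, 4, 0], 0], [[0, 6, 0], 0], [[0, 8, 0], 0], [[0, 10, 0], 0], [[0, 12, 0], 0], [[0, 13.5, 0], 0], [[0, 15, 0], 0], [[0, 16.5, 0], 0], [[0, 18, 0], 0]])

```text
clock: 4.67
tcp_pos: [0.5642, 0.2782, 0.0555]
ee_rot: [-0.0, 0.709, 0.705, -0.0]
ft_force: [0.5, -0.8, -0.0]
opening: 0.0245
grasp_force: 0.3
```

```bash
python3 m.py w4
```

```text
4.6667 [0.56421462 0.27821234 0.05553799] [ 0.53831357 -0.79817354 -0.02453102] 0.02445767308442857
egg px ((258.75750732421875, 188.6757049560547), 42.60691452026367) [0.56470182 0.31194526 0.061     ]
```

View pics/w4.png

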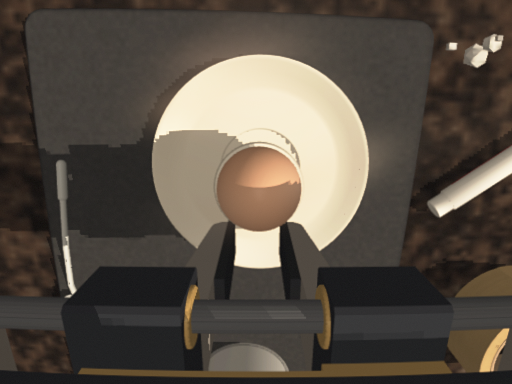

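The wrist view shows the egg at (259,189), the saucer centre at (260,162), and a crescent of the well still showing ahead of the cup. A few mm remain, so I go slower.

Emit:
arm_command(increments=[[[0, 1, 0], 0], [[0, 2, 0], 0], [[0, 3, 0], 0], [[0, 4, 0], 0], [[0, 5, 0], 0], [[0, 6, 0], 0], [[0, 6, 0], 0]])

```text
clock: 5.3
tcp_pos: [0.5643, 0.2843, 0.0556]
ee_rot: [0.0, 0.709, 0.705, 0.0]
ft_force: [0.1, -0.9, -0.6]
opening: 0.0248
grasp_force: 0.3
```

```bash
python3 m.py w5
python3 - <<'E'
from h import *
c=manip.get_calibration("wrist");im=cv2.imread("pics/w5.png")
g=cv2.cvtColor(im,cv2.COLOR_BGR2GRAY)
cv2.imwrite("pics/w5c.png",cv2.resize(im[30:280,140:380],None,fx=2.4,fy=2.4,interpolation=cv2.INTER_CUBIC))
E
```

```text
5.3 [0.56431888 0.28428944 0.05560342] [ 0.13930574 -0.87240701 -0.64500473] 0.02481352034906376
egg px ((258.5, 189.07894897460938), 42.658390045166016) [0.56462959 0.31779627 0.061     ]
```

View pics/w5c.png

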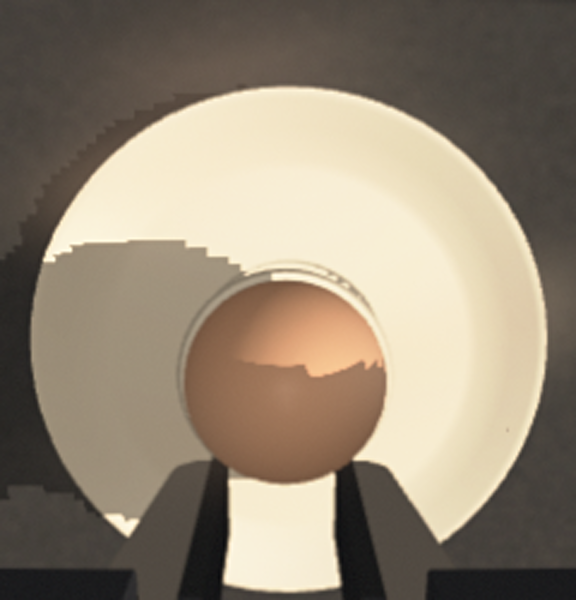

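Run:
```python
from h import *
c=manip.get_calibration("wrist")
q=lambda x,y,z: onz(c,140+x/2.4-.3,30+y/2.4-.3,z).round(4)
print(q(30,340,.021),q(547,340,.021),q(288,87,.021),q(288,592,.021))
print("well T",q(285,260,.016),"rim L/R/T",q(180,375,.054),q(390,375,.054),q(285,270,.054))
for z in (.0135,.016): print("egg top pred at home:",z)
```

```text
[0.4986 0.3189 0.021 ] [0.6327 0.3182 0.021 ] [0.5657 0.3802 0.021 ] [0.5653 0.2457 0.021 ]
well T [0.5648 0.3384 0.016 ] rim L/R/T [0.5418 0.3177 0.054 ] [0.5874 0.3174 0.054 ] [0.5647 0.3402 0.054 ]
egg top pred at home: 0.0135
egg top pred at home: 0.016
```

The cup is about at the centre, going by the rim (0.565, 0.317) against the saucer (0.5655, 0.3135). I back off and check whether it has dropped in level.

Emit:
arm_command(increments=[[[0, -3, 0], 0], [[0, -7, 0], 0], [[0, -12, 0], 0], [[0, -12, 0], 0], [[0, -12, 0], 0]])

```text
clock: 5.77
tcp_pos: [0.5644, 0.2716, 0.0556]
ee_rot: [-0.0, 0.71, 0.705, 0.0]
ft_force: [0.4, -0.5, 0.3]
opening: 0.0249
grasp_force: 0.0
```

```bash
python3 m.py w6
python3 - <<'E'
from h import *
im=manip.read_camera("side");cv2.imwrite("pics/side6.png",im)
a=cv2.imread("pics/side0.png")[175:265,185:285];b=im[175:265,185:285]
w=cv2.imread("pics/w6.png")[30:280,130:410]
r=lambda x,f:cv2.resize(x,None,fx=f,fy=f,interpolation=cv2.INTER_CUBIC)
t=np.hstack([r(a,3.5),r(b,3.5)]);w=r(w,1.1)
out=np.zeros((600,t.shape[1],3),np.uint8);out[:t.shape[0]]=t;out[t.shape[0]:t.shape[0]+w.shape[0],:w.shape[1]]=w
cv2.imwrite("pics/c6.png",out)
E
```

```text
5.7667 [0.56435494 0.27160935 0.0556497 ] [ 0.35796467 -0.52355798  0.33802561] 0.024855921796300553
egg px ((258.0769348144531, 173.9871826171875), 42.57950210571289) [0.56452762 0.31282847 0.061     ]
```

View pics/c6.png

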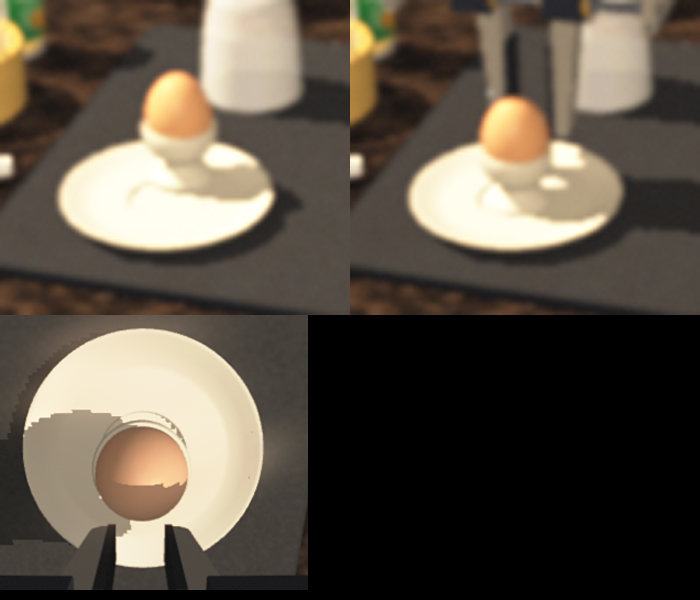

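```bash
cat > eg.py <<'E'
from h import *
import pickle
c2=pickle.load(open("w2.pkl","rb"))
T={"w2":(.56475,.22239,.05615),"w3":(.56436,.26011,.05562),"w4":(.56421,.27821,.05554),"w5":(.56432,.28429,.0556),"w6":(.56435,.27161,.05565)}
for n,p in T.items():
    c=dict(c2);c["t"]=np.array(c2["t"])-np.array(c2["R"])@(np.array(p)-np.array(T["w2"]))
    im=cv2.imread(f"pics/{n}.png");hsv=cv2.cvtColor(im,cv2.COLOR_BGR2HSV)
    egg=cv2.inRange(hsv,(3,90,50),(22,255,255));egg[235:]=0;egg[:,150-0:170]=0;egg[:,:170]=0;egg[:,350:]=0
    k=max(cv2.findContours(egg,cv2.RETR_EXTERNAL,cv2.CHAIN_APPROX_NONE)[0],key=cv2.contourArea)
    P=np.array([onz(c,*q[0],.061)[:2] for q in k]);
    for _ in range(6):
        A=np.c_[2*P,np.ones(len(P))];s=np.linalg.lstsq(A,(P**2).sum(1),rcond=None)[0];r=np.sqrt(s[2]+s[:2]@s[:2])
        e=np.abs(np.hypot(*(P-s[:2]).T)-r);P=P[e<max(np.quantile(e,.9),.0003)]
    print(n,s[:2].round(4),"r",(r*1e3).round(2))
    g=cv2.cvtColor(im,cv2.COLOR_BGR2GRAY)
    x=int(round(proj(c,[.5648,.33,.054])[0])); v0=int(proj(c,[.5648,.346,.03])[1]); 
    if n in("w5","w6"):
        for v in range(v0,v0+34): print((v,int(g[v,x-3:x+4].mean()),float((onz(c,x,v,.0515)[1]*1e3).round(1)),float((onz(c,x,v,.016)[1]*1e3).round(1))),end=" ")
        print()
for n in ("side0","side6"):
    im=cv2.imread(f"pics/{n}.png");hsv=cv2.cvtColor(im,cv2.COLOR_BGR2HSV)
    egg=cv2.inRange(hsv,(3,85,70),(22,255,255));m=np.zeros_like(egg);m[185:230,215:255]=1;egg*=m
    M=cv2.moments(egg,True);print(n,M["m10"]/M["m00"],M["m01"]/M["m00"],cv2.boundingRect(egg))
cs=manip.get_calibration("side")
for X in ([.5634,.2849,.061],[.5645,.3128,.0585],[.5645,.3128,.061],[.5645,.3158,.0585]): print(X,proj(cs,X).round(2))
E
python3 eg.py
```

```text
w2 [0.5642 0.2841] r 20.93
w3 [0.5653 0.2913] r 21.77
w4 [0.5645 0.3113] r 21.37
w5 [0.5647 0.3173] r 21.33
(127, 238, 347.7, 345.3) (128, 238, 347.2, 344.7) (129, 238, 346.7, 344.1) (130, 238, 346.2, 343.5) (131, 238, 345.7, 342.9) (132, 238, 345.2, 342.3) (133, 238, 344.7, 341.6) (134, 238, 344.2, 341.0) (135, 238, 343.7, 340.4) (136, 238, 343.2, 339.8) (137, 236, 342.7, 339.2) (138, 226, 342.2, 338.6) (139, 224, 341.7, 338.0) (140, 238, 341.2, 337.3) (141, 229, 340.6, 336.7) (142, 147, 340.1, 336.1) (143, 190, 339.6, 335.5) (144, 244, 339.1, 334.9) (145, 242, 338.6, 334.2) (146, 214, 338.1, 333.6) (147, 108, 337.6, 333.0) (148, 94, 337.1, 332.4) (149, 101, 336.5, 331.7) (150, 105, 336.0, 331.1) (151, 110, 335.5, 330.5) (152, 113, 335.0, 329.9) (153, 117, 334.5, 329.2) (154, 122, 334.0, 328.6) (155, 125, 333.4, 328.0) (156, 129, 332.9, 327.3) (157, 132, 332.4, 326.7) (158, 135, 331.9, 326.1) (159, 138, 331.3, 325.4) (160, 140, 330.8, 324.8) 
w6 [0.5647 0.3122] r 20.99
(104, 237, 346.3, 346.4) (105, 237, 345.8, 345.8) (106, 237, 345.4, 345.2) (107, 237, 344.9, 344.6) (108, 237, 344.
[... 322 characters left out ...]
38.0, 336.2) (122, 237, 337.5, 335.6) (123, 238, 337.0, 335.0) (124, 235, 336.5, 334.4) (125, 185, 336.0, 333.8) (126, 148, 335.5, 333.2) (127, 182, 335.0, 332.6) (128, 234, 334.5, 332.0) (129, 238, 334.0, 331.4) (130, 226, 333.5, 330.8) (131, 155, 333.0, 330.2) (132, 102, 332.5, 329.6) (133, 103, 332.0, 329.0) (134, 108, 331.5, 328.4) (135, 113, 331.0, 327.7) (136, 117, 330.5, 327.1) (137, 120, 330.0, 326.5) 
side0 233.53516819571865 203.30581039755353 (215, 185, 31, 30)
side6 230.71142857142857 209.9257142857143 (215, 185, 28, 37)
[0.5634, 0.2849, 0.061] [235.85 208.56]
[0.5645, 0.3128, 0.0585] [231.89 215.32]
[0.5645, 0.3128, 0.061] [231.84 214.31]
[0.5645, 0.3158, 0.0585] [231.5  215.96]
```

Backing off shifted the rim about 4 mm back, so it was probably leaning while pushed. To judge whether it has dropped, I take an oblique wrist look from farther back, above the glass.

Emit:
arm_command(increments=[[[0, -15, 0], 0], [[0, -30, 0], 0], [[0, -45, 5], 0], [[0, -47, 25], 0], [[0, -47, 48], 0], [[0, -47, 70], 0], [[0, -55, 82], 0], [[0, -80, 84], 0], [[0, -108, 84], 0], [[0, -136, 84], 0], [[0, -160, 84], 0], [[0, -172, 84], 0]])

```text
clock: 6.87
tcp_pos: [0.5635, 0.0965, 0.1395]
ee_rot: [0.0, 0.71, 0.704, -0.001]
ft_force: [0.4, -0.0, 0.2]
opening: 0.0249
grasp_force: 0.0
```

Emit:
arm_command(increments=[[[0, 0, 0], 0], [[0, 0, 0], 0], [[0, 0, 0], 0]])

```text
clock: 7.12
tcp_pos: [0.5644, 0.1006, 0.1396]
ee_rot: [-0.0, 0.709, 0.705, 0.0]
ft_force: [-0.1, 0.1, 0.2]
opening: 0.0247
grasp_force: 0.0
```

```bash
python3 m.py w7
python3 - <<'E'
from h import *
import pickle
c=manip.get_calibration("wrist");pickle.dump(c,open("w7.pkl","wb"));im=cv2.imread("pics/w7.png")
u,v=map(int,proj(c,[.5655,.3135,.04]));print(u,v)
y0=max(v-50,0);cr=im[y0:y0+110,u-55:u+55].copy();cv2.imwrite("pics/w7c.png",cv2.resize(np.clip(cr.astype(int)*1,0,255).astype(np.uint8),(600,600),interpolation=cv2.INTER_CUBIC));print(u-55,y0)
for n,f,z0,z1 in (("level home",.3122,.0135,.0135),("lean on ledge",.3100,.016,.0135)):
    # near/far foot edge, near/far rim
    rim=f+(.002 if z0!=z1 else 0)
    print(n,"nearfoot",proj(c,[.565,f-.021,z0]).round(1),"nearrim",proj(c,[.565,rim-.0235,z0+.038]).round(1),"farrim",proj(c,[.565,rim+.0235,z1+.038]).round(1),"eggtop",proj(c,[.565,rim+.002*(z0!=z1),(z0+z1)/2+.073]).round(1))
E
```

```text
7.1167 [0.56436382 0.10062987 0.13959676] [-0.10588587  0.11498099  0.20439759] 0.024682018730646783
egg px ((367.0, 215.0500030517578), 18.401256561279297) [0.65067701 0.09024607 0.061     ]
258 -95
203 0
level home nearfoot [257.6 -44.7] nearrim [257.7 -65.1] farrim [ 257.3 -141.3] eggtop [ 257.5 -139.5]
lean on ledge nearfoot [257.6 -43.1] nearrim [257.7 -66.7] farrim [ 257.3 -141. ] eggtop [ 257.5 -144.4]
```

View pics/w7c.png

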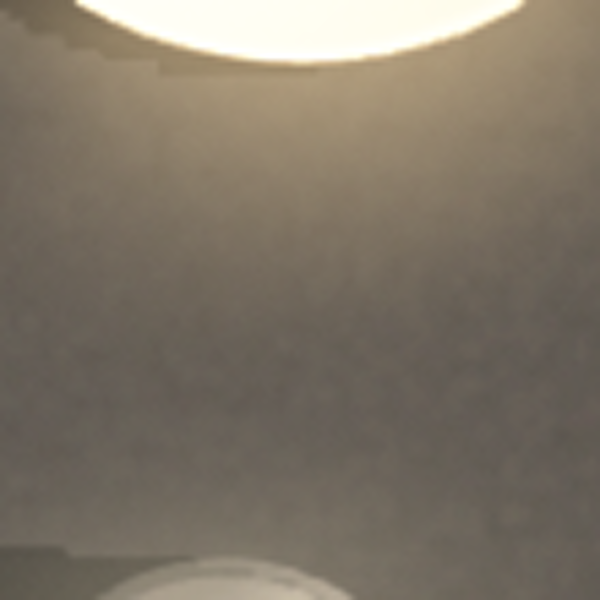

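That camera leans the other way, so this picture shows only the saucer's near edge and the glass. I'll instead go to the same position relative to the cup as in w2, when it stood on the ledge, and compare apparent sizes numerically.

Emit:
arm_command(increments=[[[0, 30, 0], 0], [[0, 60, 0], 0], [[0, 90, 0], 0], [[0, 115, 0], 0], [[0, 125, -2], 0], [[0, 127, -15], 0], [[0, 127, -33], 0], [[0, 127, -52], 0], [[0, 130, -70], 0], [[0, 138, -80], 0], [[0, 146, -83], 0], [[0, 150, -83], 0]])

```text
clock: 8.17
tcp_pos: [0.5638, 0.2506, 0.0555]
ee_rot: [-0.0, 0.709, 0.705, -0.001]
ft_force: [-0.4, 0.2, 0.8]
opening: 0.0246
grasp_force: 0.0
```

Emit:
arm_command(increments=[[[0, 0, 0], 0], [[0, 0, 0], 0], [[0, 0, 0], 0], [[0, 0, 0], 0]])

```text
clock: 8.5
tcp_pos: [0.5647, 0.2501, 0.0574]
ee_rot: [0.0, 0.709, 0.705, 0.001]
ft_force: [-0.3, -0.2, 0.4]
opening: 0.0249
grasp_force: 0.0
```

```bash
python3 m.py w8
python3 - <<'E'
from h import *
import pickle
pickle.dump(manip.get_calibration("wrist"),open("w8.pkl","wb"))
for n in ("w2","w8"):
    im=cv2.imread(f"pics/{n}.png");c=pickle.load(open(n+".pkl","rb"))
    a=im.astype(np.float32);d=cv2.GaussianBlur(a[:,:,2]-a[:,:,0],(0,0),.8)
    # saturation-like ratio: egg boundary
    ra=(a[:,:,0]+1)/(a[:,:,2]+1); ra=cv2.GaussianBlur(ra,(0,0),.7)
    hsv=cv2.cvtColor(im,cv2.COLOR_BGR2HSV);egg=cv2.inRange(hsv,(3,90,50),(22,255,255));egg[235:]=0;egg[:,:170]=0;egg[:,350:]=0
    k=max(cv2.findContours(egg,cv2.RETR_EXTERNAL,cv2.CHAIN_APPROX_NONE)[0],key=cv2.contourArea)
    (x,y),r=cv2.minEnclosingCircle(k)
    pol=cv2.warpPolar(cv2.cvtColor(im,cv2.COLOR_BGR2GRAY),(160,72),(x,y),80,cv2.INTER_LINEAR)  # 0.5px radial steps
    pr=cv2.warpPolar((ra*255).clip(0,255).astype(np.uint8),(160,72),(x,y),80,cv2.INTER_LINEAR)
    R=[];
    for i in range(72):
        row=pr[i].astype(int); j=np.argmax(row[60:110]>165)+60; f=(165-row[j-1])/max(row[j]-row[j-1],1); R.append((j-1+f)/2)
    th=np.arange(72)*np.pi/36
    P=np.c_[x+R*np.cos(th),y+R*np.sin(th)];W=np.array([onz(c,*p,.061)[:2] for p in P])
    for _ in range(8):
        A=np.c_[2*W,np.ones(len(W))];s=np.linalg.lstsq(A,(W**2).sum(1),rcond=None)[0];rr=np.sqrt(s[2]+s[:2]@s[:2]);e=np.abs(np.hypot(*(W-s[:2]).T)-rr);W=W[e<max(np.quantile(e,.92),.0003)]
    print(n,(round(x,1),round(y,1),round(r,2)),"egg fit",s[:2].round(4),(rr*1e3).round(2),len(W))
    for i in (0,36,45,54,63): print(" ang",i*5,pol[i,80:110].tolist())
E
```

```text
8.5 [0.56468501 0.25008464 0.05738041] [-0.26986679 -0.23905657  0.39339234] 0.02490612944243956
egg px ((257.5, 129.5), 43.54892349243164) [0.56467647 0.3128335  0.061     ]
w2 (256.3, 130.6, 44.57) egg fit [0.5642 0.284 ] 21.08 72
 ang 0 [200, 198, 197, 195, 194, 191, 192, 195, 206, 222, 230, 232, 231, 230, 230, 232, 233, 234, 234, 234, 234, 234, 234, 234, 234, 234, 234, 234, 234, 234]
 ang 180 [99, 99, 98, 98, 96, 96, 96, 100, 109, 117, 123, 125, 122, 123, 129, 135, 141, 145, 145, 145, 145, 144, 144, 144, 144, 144, 144, 145, 145, 146]
 ang 225 [127, 127, 126, 126, 126, 126, 125, 127, 131, 137, 146, 155, 159, 156, 151, 147, 144, 143, 147, 150, 154, 156, 157, 159, 158, 159, 159, 160, 160, 160]
 ang 270 [148, 148, 146, 144, 142, 140, 138, 137, 144, 153, 177, 205, 221, 234, 231, 224, 204, 182, 186, 196, 211, 228, 233, 236, 236, 236, 236, 236, 236, 236]
 ang 315 [184, 183, 182, 181, 180, 177, 175, 175, 183, 195, 212, 226, 234, 233, 228, 222, 209, 193, 178, 170, 165, 167, 179, 193, 206, 219, 231, 230, 212, 197]
w8 (257.5, 129.5, 43.55) egg fit [0.5646 0.3121] 20.67 72
 ang 0 [200, 199, 196, 193, 192, 192, 209, 227, 230, 234, 232, 231, 232, 234, 235, 237, 237, 237, 237, 237, 237, 237, 237, 237, 237, 237, 237, 237, 237, 237]
 ang 180 [101, 101, 100, 99, 99, 99, 113, 128, 132, 136, 130, 125, 130, 135, 141, 148, 147, 147, 147, 147, 147, 148, 148, 148, 148, 148, 147, 147, 147, 147]
 ang 225 [129, 129, 128, 127, 127, 127, 128, 136, 145, 154, 158, 158, 154, 149, 146, 146, 151, 156, 160, 161, 162, 162, 162, 161, 161, 162, 162, 162, 162, 163]
 ang 270 [148, 147, 145, 143, 140, 138, 148, 158, 186, 214, 226, 238, 232, 225, 202, 180, 182, 185, 204, 223, 229, 236, 237, 238, 238, 238, 238, 238, 238, 238]
 ang 315 [185, 183, 182, 179, 178, 181, 186, 203, 221, 234, 235, 233, 229, 223, 220, 221, 228, 234, 237, 237, 237, 237, 237, 237, 237, 237, 237, 237, 237, 237]
```

From the same relative viewpoint the egg looks 1.9% smaller than on the ledge. That is about 3 mm lower, against 2.5 mm expected when home and about 1.2 mm if it were still leaning. The offset between rim and egg is unchanged, so the cup is level. The fingers are well clear, so I hand in.

```bash
python3 -c "
from cell import manip
print(manip.job_done())"
```

```text
the job is handed in; nothing more can be done
None
```

I slid the egg cup into the saucer's well with slow pushes and handed the job in after about 8.5 s; by my camera measurements it sits level and fully down with the egg still in it, but no verdict came back.

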